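# Load the battery stick into the charging cradle

### The arm

A 6-joint arm with a two-finger parallel gripper is mounted at the origin on the work surface. World frame = base frame: x ahead of the robot, y to its left, z up, the work surface at z = 0. Lengths are in m, angles in rad, forces in N, time in s.
With the tool pointing down it reaches from about 0.3 to 0.85 m from the base axis. Payload 5.4 kg.
Tool frame: the origin (TCP) lies between the finger pads; the fingertips stand 19 mm ahead of it and the grasp point (between the pads) is the TCP; z points along the fingers, y is the direction in which the jaws open and shut (so a half turn about z gives the same grasp; the last joint's range is limited). The gripper opens to 85 mm and grips with 20 to 120 N. Pads are 22 mm wide; open, the fingers measure 114 mm over their backs; the gripper's body (76 mm by 85 mm) begins 54 mm behind the grasp point. The pads swing forward as they close: fully open they stand 13 mm farther back than shut.
Start: joints at [-1.375, 0.158, 1.597, -0, 1.386, -0.21], TCP at [0.227, -0.528, 0.223] pointing down, gripper open.
Joint ranges: [-2.91, 2.91], [-0.94, 2.29], [0.18, 2.7], [-1.29, 4.43], [0.17, 2.64], [-3, 3]. Speed limits (rad/s): [2.57, 2.57, 3.14, 3.14, 3.14, 3.14].

### API

Orientations are given as a unit quaternion [w, x, y, z].
In Python, from plant import r gives the robot as it stands. Calls block until the motion is done:
- r.move_ptp(position, orientation): joint-space move of the TCP to a pose.
- r.servo_line(position, frame=None, feed=0.15): straight line of the TCP; frame=None keeps the orientation; feed is the mean speed in m/s.
- r.goto_joints(angles): joint-space move.
- r.move_gripper(opening, effort=None): opening from 0.0 (shut) to 1.0 (fully open); effort is the grip in N (None keeps the last); returns when the fingers have stopped.
- r.dwell(seconds).
- r.inverse_kinematics(position, orientation): joint angles nearest the present ones, or None.
- r.get_state(): the state.
- r.get_image(name): name is "side" or "top" or "wrist"; returns the picture (400x640x3 uint8, red, green, blue); there is no depth.
- r.camera_params(name): a dict with "K" (3x3 intrinsics, pixels), "position" and "orientation" of the camera in the world. Camera axes: x right, y down, z forward; pixel columns grow to the right and rows downward; lengths in m; the calibration is good to about 2 mm. The wrist camera is an equidistant fisheye: a pixel r from the principal point sees the ray r / f radians off the axis. A picture is of the moment at which its call begins: read the wrist's pose just before it. camera_params takes no time and is no camera call; for the wrist camera it gives the pose at the moment of the call.
A pose or a line that the arm cannot do raises r.IKError and nothing moves.
- r.close_job(): hands the job in, once; it reports no verdict.
The state is a dict: "t": time; "joints": joint angles; "joint_vel": joint speeds; "joint_efforts": joint torques, N m; "position": TCP position; "ee_rot": TCP orientation; "wrist_force": force on the tool from outside, world axes, zero at the start; "torque": the same for the moment, N m; "gripper_width": opening from 0.0 (shut) to 1.0 (fully open).
Only numpy, scipy, OpenCV 4.12 (cv2) and the standard library are available. Lean on these libraries where they do the work, as an engineer would, in place of code of your own. Each camera call takes 0.05 s, during which the arm holds its last target. There are 200 camera calls.

### The job

Put the long thick battery stick of the inspection lamp into the charging cradle: press its flat end against the spring contact first, keeping the end with the nub up, then tip the nub end down in front of the fixed contact. Let go, so that the stick lies fully home in both saddles, held by the spring.

Things in the scene. Friction and masses are not known exactly. Their poses are not given: they have to be found in the camera images.
- stick: The stick to load: grey, round, 34 mm thick, 122 mm long over all, about 0.28 kg, lying on the table. Flat at one end (black band there); a 16 mm steel nub stands 6 mm out of the other. Origin on its axis at mid-length; x runs along it to the nub (tip at +61 mm, flat end at -61 mm). Two bystanders resemble it: one as long but thin (22 mm), one as thick but only 62 mm long.
- stick_nub (a point): The centre of the nub's tip, on the stick's axis.
- cradle: Charging cradle (black base, white saddles and ends), fixed, open above, 220 x 70 mm, base 12 mm thick. Origin on the table under the seated stick's middle; x along the bay to the fixed contact, z up. Two V saddles (x = -48 to -30 and 28 to 46 mm, 57 mm wide, tops at z = 40 mm) carry the stick level along x at y = 0, axis at z = 41 mm. The gap between them is clear for the fingers down to the base.
- fixed_contact (a point): Centre of the fixed contact's face, where the seated stick's nub rests: at x = 61, y = 0, z = 41 mm in the cradle. It is an upright wall 12 mm thick and 52 mm wide, its top at z = 50 mm.
- spring_contact (a joint): Travel in m of the round copper spring contact (18 mm wide, centre z = 41 mm) towards the cradle's -x: 0 free (its face at cradle x = -51 mm), 0.010 with the stick seated, 0.026 at its stop. Takes 4 N to start, 14 N at the stop. To clear the fixed contact push it in more than 0.010. Behind it is a block, cradle x = -135 to -90 mm, 52 mm wide, top at z = 55 mm.
There are look-alikes about, which are no part of the job. Leave any purple look-alike of the cradle alone. What is shaped like the stick but green is not meant.

How it is judged:
On the way:
1. the spring contact is pushed in by more than 6 mm while the nub is still more than 12 mm above its seated height (53 mm or more above the table), over the bay (value of joint spring_contact above 0.006 m and z of stick_nub in the frame of cradle above 0.053 m and horizontal distance between stick and cradle below 0.05 m), for 0.1 s.
At the end, for the whole second after the job is handed in: The stick lies at rest in the cradle: its nub tip within 10 mm of the fixed contact along the bay, within 10 mm sideways of the bay's middle and within 8 mm of its seated height of 41 mm; the stick within about 10 degrees of the bay's axis; the spring contact held in by more than 5 mm (x of stick_nub in the frame of cradle between 0.051 and 0.066 m and y of stick_nub in the frame of cradle between -0.01 and 0.01 m and z of stick_nub in the frame of cradle between 0.033 and 0.049 m and angle between the x axis of stick and the x axis of cradle, either way round below 0.17 rad and value of joint spring_contact above 0.005 m and linear speed of stick below 0.02 m/s); the robot touches nothing.
It also fails if it takes over 40 s, if anything falls off the work surface, if the arm or the gripper's body presses on something with over 40 N, if the wrist force passes 120 N, or if a joint passes its speed limit or range.

## Working session

There is one attempt and no reset: what is moved stays moved. The work goes in short steps, each a Python script; the robot and the scene stay as the last script left them, time stands still between calls to the robot, and variables do not carry over. Pictures are saved under pics/ and viewed, about 8 in all and at most 12, crops included, and the job is handed in when it is done.

```bash
ls; mkdir -p pics; python3 - <<'E'
from plant import r
import cv2,numpy as np
for n in("top","side"):
    im=r.get_image(n);cv2.imwrite(f"pics/{n}0.png",im[:,:,::-1]);p=r.camera_params(n);print(n,np.round(p["K"],1).tolist(),p["position"],p["orientation"])
p=r.camera_params("wrist");print(p)
s=r.get_state();print(s["t"],s["position"],s["ee_rot"],s["wrist_force"],s["gripper_width"])
E
```

```text
pics
top [[495.5, 0.0, 314.8], [0.0, 495.5, 201.1], [0.0, 0.0, 1.0]] [0.21562694 0.08229326 1.45024976] [ 0.063687   -0.69941617  0.70831905 -0.07102892]
side [[519.2, 0.0, 321.1], [0.0, 519.2, 203.9], [0.0, 0.0, 1.0]] [0.18846731 0.81006675 0.979766  ] [ 0.061133   -0.18094902  0.91848517 -0.3462733 ]
{'K': array([[309.70691629,   0.        , 317.38530115],
       [  0.        , 309.70691629, 194.33402174],
       [  0.        ,   0.        ,   1.        ]]), 'position': array([ 0.30144975, -0.49613695,  0.37227965]), 'orientation': array([ 0.1319443 ,  0.8244251 , -0.54332119, -0.087841  ])}
0.1 [ 0.22686536 -0.52774795  0.22191255] [-8.55307094e-04  9.79488000e-01  2.01500683e-01  1.45321081e-05] [0.44734228 0.03021913 1.13517761] 1.002462822326023
```

View pics/top0.png

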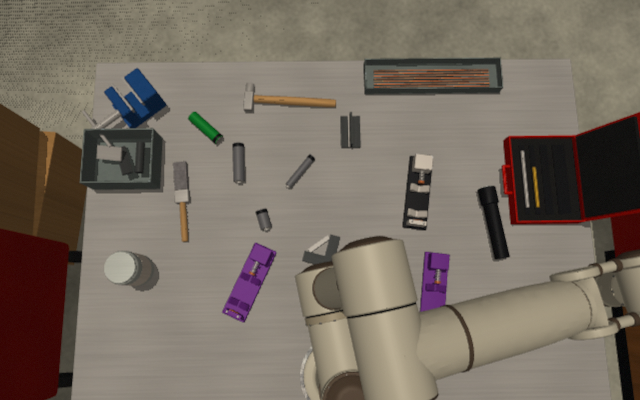

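View pics/side0.png

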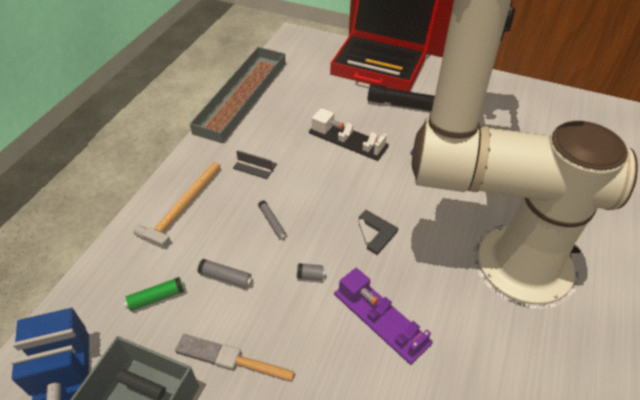

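The top view shows three grey sticks: long and thick at (239,163), long and thin at (301,171), short and thick at (264,219). There is also a green one at (205,127). The one at (239,163) fits, being both long and thick. The black/white cradle is at (418,191) with its spring block at the upper end (423,162), and two purple look-alikes are nearby.

```bash
cat > h.py <<'E'
from plant import r
import cv2,numpy as np
from scipy.spatial.transform import Rotation as R
def rot(q): return R.from_quat([q[1],q[2],q[3],q[0]]).as_matrix()
def ray(name,uv,p=None):
    p=p or r.camera_params(name);K=p["K"];uv=np.atleast_2d(uv).astype(float)
    a=(uv-[K[0,2],K[1,2]])/K[0,0]
    if name=="wrist":
        t=np.linalg.norm(a,axis=1,keepdims=True)
        d=np.hstack([a/np.maximum(t,1e-9)*np.sin(t),np.cos(t)])
    else: d=np.hstack([a,np.ones((len(a),1))])
    return np.array(p["position"]),d@rot(p["orientation"]).T
def plane(name,uv,z,p=None):
    o,d=ray(name,uv,p);return o+d*((z-o[2])/d[:,2])[:,None]
def proj(name,X,p=None):
    p=p or r.camera_params(name);c=(np.atleast_2d(X)-p["position"])@rot(p["orientation"]);K=p["K"]
    if name=="wrist":
        n=np.linalg.norm(c[:,:2],axis=1,keepdims=True);a=c[:,:2]/n*np.arctan2(n,c[:,2:])
    else: a=c[:,:2]/c[:,2:]
    return a*K[0,0]+[K[0,2],K[1,2]]
E
python3 - <<'E'
from h import *
t=cv2.imread("pics/top0.png");s=cv2.imread("pics/side0.png")
def crop(im,x,y,w,h,k): return cv2.resize(im[y:y+h,x:x+w],(w*k,h*k),interpolation=cv2.INTER_CUBIC)
a=np.hstack([crop(t,215,130,60,60,6),crop(t,390,145,60,90,4)[:360]]);b=np.hstack([crop(s,185,245,80,50,4),crop(s,300,100,100,50,4)])
b=cv2.copyMakeBorder(b,0,0,0,max(0,a.shape[1]-b.shape[1]),0);a=cv2.copyMakeBorder(a,0,0,0,max(0,b.shape[1]-a.shape[1]),0)
cv2.imwrite("pics/crop.png",np.vstack([a,b]))
g=cv2.cvtColor(t,cv2.COLOR_BGR2HSV)
m=(g[...,2]<130).astype(np.uint8)
n,l,st,c=cv2.connectedComponentsWithStats(m)
for (x,y) in((239,163),(418,191)):
    k=np.bincount(l[y-25:y+25,x-8:x+8].ravel(),minlength=n);k[0]=0;k=k.argmax()
    pts=np.argwhere(l==k)[:,::-1].astype(np.float32);rc=cv2.minAreaRect(pts)
    print(st[k],rc,plane("top",cv2.boxPoints(rc),0.017).round(3).tolist())
for uv in((239,144),(240,184),(423,162),(422,172),(416,220)):print(uv,plane("top",uv,.03).round(3))
E
```

```text
[232 142  15  44 564] ((238.77113342285156, 163.4649658203125), (43.31890869140625, 13.849336624145508), 87.39744567871094) [[0.676, 0.316, 0.017], [0.678, 0.274, 0.017], [0.544, 0.267, 0.017], [0.542, 0.307, 0.017]]
[ 402  154   31   77 1346] ((417.5052795410156, 192.19561767578125), (25.658666610717773, 75.54377746582031), 5.572198390960693) [[0.408, -0.185, 0.017], [0.635, -0.218, 0.017], [0.627, -0.294, 0.017], [0.4, -0.259, 0.017]]
(239, 144) [[0.666 0.289 0.03 ]]
(240, 184) [[0.543 0.285 0.03 ]]
(423, 162) [[ 0.604 -0.257  0.03 ]]
(422, 172) [[ 0.574 -0.253  0.03 ]]
(416, 220) [[ 0.43  -0.227  0.03 ]]
```

View pics/crop.png

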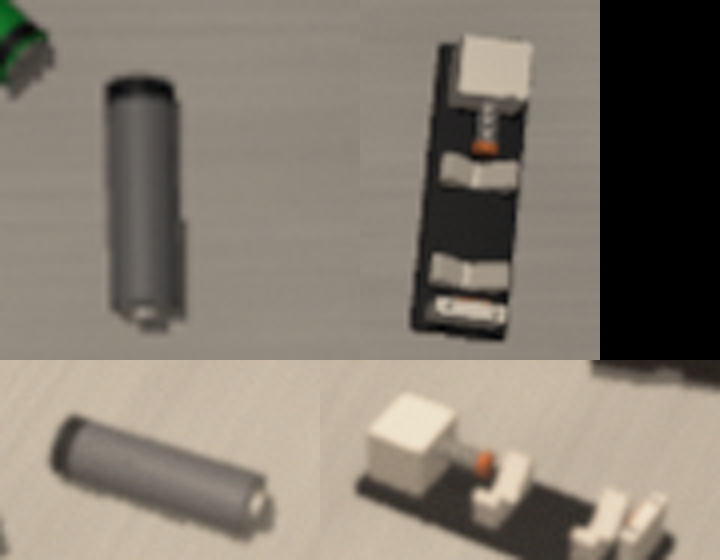

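Confirmed: the stick's black flat end points away from the robot and its nub faces the robot. The cradle's spring end is also far from the robot and the fixed contact is near. Next I refine both with the wrist camera.

```bash
cat >> h.py <<'E'
def down(phi,pitch=0):
    # tool x along yaw phi, pointing down; pitch>0 lowers the +x end
    M=np.array([[np.cos(phi),np.sin(phi),0],[np.sin(phi),-np.cos(phi),0],[0,0,-1]])
    M=M@R.from_euler('y',pitch).as_matrix()
    q=R.from_matrix(M).as_quat();return [q[3],q[0],q[1],q[2]]
E
python3 - <<'E'
from h import *
import pickle
P={}
for n,p,f in(("cradle",[.43,-.23,.22],-.12),("stick",[.54,.287,.16],0.0)):
    r.move_ptp(p,down(f));r.dwell(.2)
    pr=r.camera_params("wrist");im=r.get_image("wrist");P[n]=pr;cv2.imwrite(f"pics/w_{n}.png",im[:,:,::-1])
    print(r.get_state()["t"],r.get_state()["joints"],rot(pr["orientation"])[:,2])
pickle.dump(P,open("P.pkl","wb"))
a=cv2.imread("pics/w_cradle.png");b=cv2.imread("pics/w_stick.png")
cv2.imwrite("pics/w2.png",np.vstack([a[50:350],b[50:350]]))
E
```

```text
1.7 [-7.40894629e-01 -6.93029237e-02  1.83816789e+00 -9.85202886e-05
  1.37279395e+00  9.50992781e-01] [-0.3109964   0.03774153 -0.94966142]
3.875 [ 2.90094851e-01  3.02805838e-01  1.55371865e+00 -7.24653877e-05
  1.28483638e+00  1.86189280e+00] [-3.12951480e-01  3.26050527e-04 -9.49769059e-01]
```

View pics/w2.png

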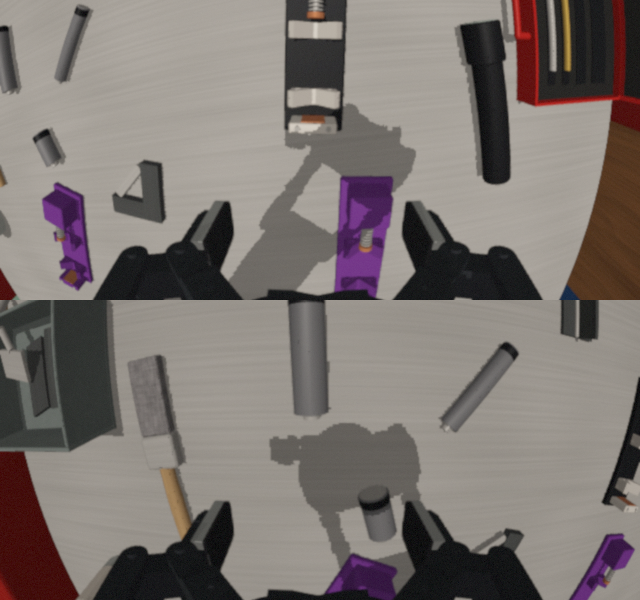

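Upper half: the cradle, with its fixed contact at about (312,175) and saddles at rows ~80 and 148 of the full image. Lower half: the stick with its nub end at about (310,165) of the full image. Next I extract both by mask.

```bash
python3 - <<'E'
from h import *
import pickle
P=pickle.load(open("P.pkl","rb"))
def comp(m,uv):
    n,l,st,c=cv2.connectedComponentsWithStats(m.astype(np.uint8));k=l[uv[1],uv[0]];print("comp",k,st[k]);return np.argwhere(l==k)[:,::-1]
# cradle
for name,f,uv,vm in(("wrist","pics/w_cradle.png",(313,118),65),("top","pics/top0.png",(418,195),75)):
    im=cv2.imread(f);v=im.max(2);print(v[uv[1],uv[0]])
    p=P["cradle"] if name=="wrist" else None
    pts=comp(v<vm,uv)
    X=plane(name,pts,.012,p)[:,:2]
    rc=cv2.minAreaRect(X.astype(np.float32));B=cv2.boxPoints(rc);print(name,"base",rc,B.round(4).tolist())
    # orange fixed-contact / spring
    hs=cv2.cvtColor(im,cv2.COLOR_BGR2HSV);o=(hs[...,1]>110)&((hs[...,0]<14))&(hs[...,2]>80)
    n,l,st,c=cv2.connectedComponentsWithStats(o.astype(np.uint8))
    for k in range(1,n):
        if abs(c[k][0]-uv[0])<25 and st[k][4]>3: print("orange",st[k],c[k],plane(name,c[k],.041,p).round(4))
for name,f,uv,p in(("wrist","pics/w_stick.png",(307,120),P["stick"]),("top","pics/top0.png",(239,163),None)):
    im=cv2.imread(f).astype(int);v=im.max(2);print("v",v[uv[1],uv[0]-25:uv[0]+25:2])
    hs=cv2.cvtColor(im.astype(np.uint8),cv2.COLOR_BGR2HSV)
    pts=comp(v<125,uv);X=plane(name,pts,.017,p)[:,:2]
    rc=cv2.minAreaRect(X.astype(np.float32));print(name,"stick",rc,cv2.boxPoints(rc).round(4).tolist())
a=cv2.imread("pics/w_cradle.png")[0:200,260:380];b=cv2.imread("pics/w_stick.png")[0:200,250:370]
cv2.imwrite("pics/w3.png",cv2.resize(np.hstack([a,b]),None,fx=3,fy=3,interpolation=cv2.INTER_CUBIC))
E
```

```text
50
comp 2 [ 285    0   62  181 5089]
wrist base ((0.5187548398971558, -0.23911118507385254), (0.06757333874702454, 0.21516647934913635), 81.5382308959961) [[0.4074000120162964, -0.2567000091075897], [0.620199978351593, -0.28839999437332153], [0.6301000118255615, -0.2214999943971634], [0.4172999858856201, -0.1898999959230423]]
orange [307  62  18   7 120] [315.35833333  64.90833333] [[ 0.5431 -0.2424  0.041 ]]
orange [302 165  22   8 162] [312.9382716  168.32098765] [[ 0.4327 -0.2261  0.041 ]]
35
comp 43 [403 156  29  74 916]
top base ((0.5162990093231201, -0.23985880613327026), (0.06905020028352737, 0.2192951887845993), 81.5583724975586) [[0.4027999937534332, -0.2578999996185303], [0.619700014591217, -0.29010000824928284], [0.629800021648407, -0.22179999947547913], [0.41290000081062317, -0.18960000574588776]]
orange [407  69  63   2  88] [440.78409091  69.71590909] [[ 0.8926 -0.3253  0.041 ]]
orange [374  70  71   4 122] [405.8442623   72.55737705] [[ 0.8843 -0.2177  0.041 ]]
orange [374  75 114   4 189] [429.91534392  76.95238095] [[ 0.8693 -0.2906  0.041 ]]
orange [436  75  11   1 
[... 592 characters left out ...]
 ((0.6144589185714722, 0.29392048716545105), (0.12235429137945175, 0.03630524501204491), 2.6977357864379883) [[0.5525000095367432, 0.3091999888420105], [0.5541999936103821, 0.2728999853134155], [0.6764000058174133, 0.27869999408721924], [0.6747000217437744, 0.3149000108242035]]
v [147 147 145 146 145 146 147 145 146 131  80  96 105  86  71  67 146 146
 145 145 145 147 146 145 145]
comp 501 [232 142  14  44 536]
top stick ((0.6099627017974854, 0.29184481501579285), (0.1342940330505371, 0.03798966854810715), 3.3872408866882324) [[0.5418000221252441, 0.3068000078201294], [0.5440999865531921, 0.2689000070095062], [0.6780999898910522, 0.2768999934196472], [0.6758999824523926, 0.3147999942302704]]
```

View pics/w3.png

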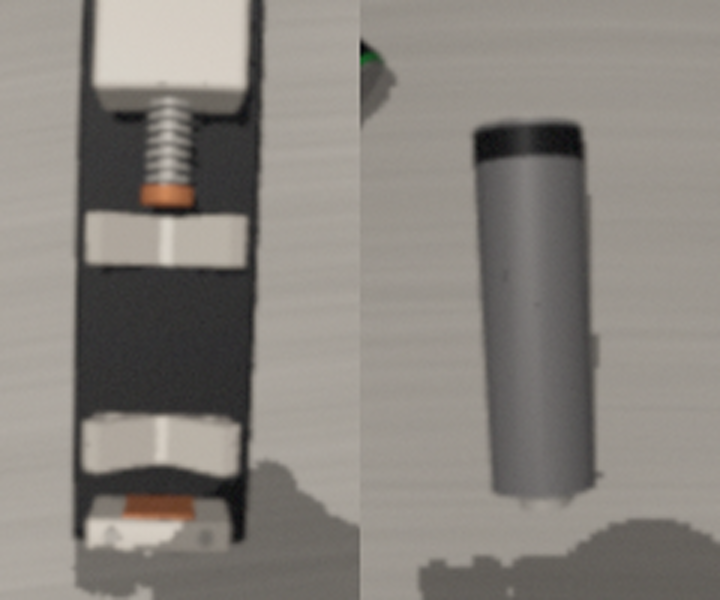

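```bash
python3 - <<'E'
from h import *
import pickle
p=pickle.load(open("P.pkl","rb"))["cradle"];print(p["position"])
u=np.array([-.9891,.1470]);w=np.array([-.147,-.9891]) # cradle x, y
def c(a,b,z): 
    return plane("wrist",[260+a/3,b/3],z,p)[0]
f=lambda X:( X[:2]@u, X[:2]@w)
for n,a,b,z,xc in(("saddle-48 L",86,212,.04,-48),("saddle-48 R",247,214,.04,-48),("saddle-30 L",86,263,.04,-30),("saddle-30 R",246,267,.04,-30),("28 L",83,417,.04,28),("28 R",238,422,.04,28),("46 L",85,474,.04,46),("46R",237,470,.04,46),("wall61top",159,518,.05,61),("valley28",163,415,.018,28),("valley46",161,468,.018,46),("valley-48",167,212,.018,-48),("valley-30",166,266,.018,-30),("base near L",77,540,.012,85),("base near R",243,540,.012,85),("block face L top",97,88,.055,-90),("orange top",168,186,.05,-51),("wall back top",159,549,.05,73)):
    X=c(a,b,z);s,t=f(X);print(n,X.round(4),"origin along",round(s-xc/1000,4),"lat",round(t,4))
t=proj("top",[[.4916,-.2362,.012]]);print(t)
E
```

```text
[ 0.51027242 -0.24038043  0.37032743]
saddle-48 L [ 0.5408 -0.214   0.04  ] origin along -0.5183 lat 0.1322
saddle-48 R [ 0.5332 -0.2695  0.04  ] origin along -0.519 lat 0.1882
saddle-30 L [ 0.5227 -0.2117  0.04  ] origin along -0.5181 lat 0.1325
saddle-30 R [ 0.5144 -0.267   0.04  ] origin along -0.518 lat 0.1885
28 L [ 0.4681 -0.2032  0.04  ] origin along -0.5209 lat 0.1321
28 R [ 0.4595 -0.258   0.04  ] origin along -0.5204 lat 0.1877
46 L [ 0.4473 -0.2009  0.04  ] origin along -0.518 lat 0.133
46R [ 0.442  -0.2558  0.04  ] origin along -0.5208 lat 0.188
wall61top [ 0.4301 -0.226   0.05  ] origin along -0.5196 lat 0.1603
valley28 [ 0.4622 -0.2311  0.018 ] origin along -0.5191 lat 0.1606
valley46 [ 0.4418 -0.2278  0.018 ] origin along -0.5164 lat 0.1604
valley-48 [ 0.5388 -0.2421  0.018 ] origin along -0.5205 lat 0.1602
valley-30 [ 0.5184 -0.2392  0.018 ] origin along -0.5179 lat 0.1604
base near L [ 0.4156 -0.1904  0.012 ] origin along -0.5241 lat 0.1272
base near R [ 0.4075 -0.2565  0.012 ] origin along -0.5258 lat 0.1939
block face L top [ 0.5817 -0.2241  0.055 ] origin along -0.5183 lat 0.1362
orange top [ 0.5451 -0.2434  0.05  ] origin along -0.5239 lat 0.1606
wall back top [ 0.4187 -0.2245  0.05  ] origin along -0.5201 lat 0.1605
[[416.62945339 200.4764585 ]]
```

Cradle features agree to about 2 mm: origin (0.4898, -0.2349), x axis (-0.989, 0.147). The stick's origin is about (0.6115, 0.2937) at 2.7°. Now grasp.

```bash
python3 - <<'E'
from h import *
g=np.array([.6115,.2937,.022]);q=down(.047)
st=lambda n:(lambda s:print(n,round(s["t"],2),np.round(s["position"],4),np.round(s["wrist_force"],1),round(s["gripper_width"],3)))(r.get_state())
r.move_gripper(.75)
r.move_ptp(g+[0,0,.07],q);r.servo_line(g,feed=.1);st("down")
r.move_gripper(0.0,80);st("grip")
r.servo_line(g+[0,0,.13],feed=.15);st("lift")
r.move_ptp([.4957,-.2358,.16],down(-.1475));r.dwell(.2);st("over")
import pickle;pickle.dump((r.camera_params("wrist"),np.array(r.get_state()["position"]),rot(r.get_state()["ee_rot"])),open("P2.pkl","wb"))
im=r.get_image("wrist");cv2.imwrite("pics/w4.png",im[:,:,::-1])
E
```

```text
down 5.56 [0.6121 0.2939 0.0227] [ 0.5 -0.4 -0.4] 0.746
grip 6.18 [0.6138 0.2945 0.0254] [-1.6  0.2 11.2] 0.001
lift 7.2 [0.6106 0.2934 0.1503] [-0.6  0.1 -0.8] -0.001
over 9.36 [ 0.4961 -0.2353  0.16  ] [ 0.3 -0.9 -0.3] -0.0
```

View pics/w4.png

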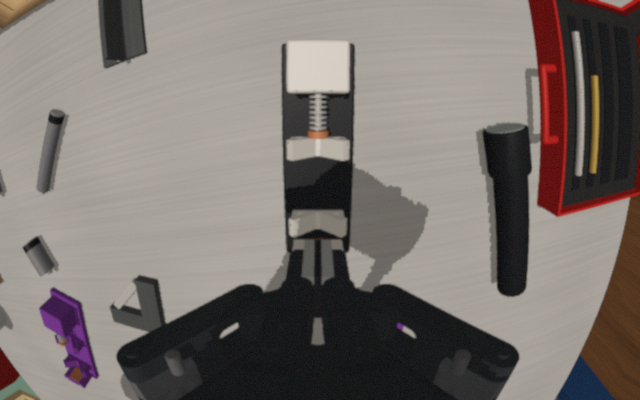

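The gripper closed fully and the stick was not picked up. I need to see where the stick is now.

```bash
python3 - <<'E'
from h import *
t=r.get_image("top")[:,:,::-1];s=r.get_image("side")[:,:,::-1]
cv2.imwrite("pics/t5.png",t)
k=lambda a:cv2.resize(a,(400,400),interpolation=cv2.INTER_CUBIC)
cv2.imwrite("pics/v5.png",np.hstack([k(t[90:250,160:320]),k(s[200:360,140:300])]))
im=t.astype(int);v=im.max(2);n,l,st,c=cv2.connectedComponentsWithStats((v<125).astype(np.uint8))
for k in range(1,n):
    if 200<st[k][4]<900 and 90<c[k][1]<250 and 160<c[k][0]<330: 
        X=plane("top",np.argwhere(l==k)[:,::-1],.017)[:,:2];print(c[k],cv2.minAreaRect(X.astype(np.float32)))
E
```

```text
[284.5464135  104.10126582] ((0.7821171283721924, 0.13856597244739532), (0.26795467734336853, 0.0969233512878418), 74.75331115722656)
[205.62546816 128.07490637] ((0.7207048535346985, 0.3928489089012146), (0.13385209441184998, 0.03984668105840683), 47.421913146972656)
[238.65730337 162.96629213] ((0.6099853515625, 0.2912682294845581), (0.13419416546821594, 0.037690531462430954), 3.0764262676239014)
[300.01381215 171.40055249] ((0.5817370414733887, 0.10908213257789612), (0.027229318395256996, 0.127886101603508), 51.30809020996094)
[182.41038526 186.9078727 ] ((0.4970807433128357, 0.45211559534072876), (0.2446231096982956, 0.04686437174677849), 8.268978118896484)
[263.56183746 219.58303887] ((0.4369378387928009, 0.21489326655864716), (0.07127095013856888, 0.03765992075204849), 18.14814567565918)
```

View pics/v5.png

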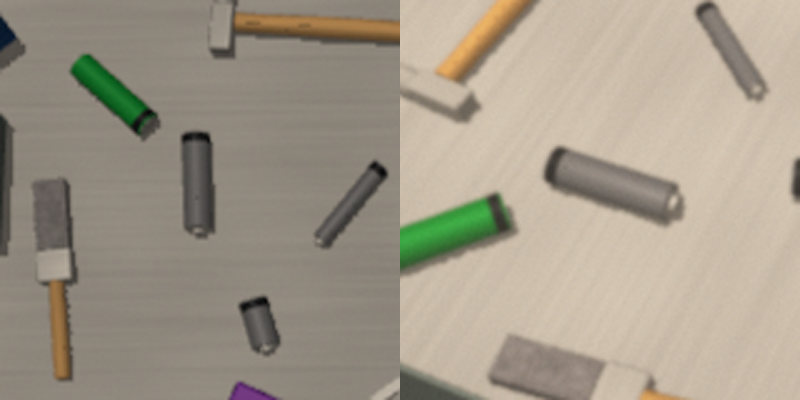

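The stick sits unmoved at (239,163). I'll redo the descent and close in steps with pictures to see what happens.

```bash
python3 - <<'E'
from h import *
g=np.array([.6115,.2937,.020]);q=down(.047)
st=lambda n:(lambda s:print(n,round(s["t"],2),np.round(s["position"],4),np.round(s["wrist_force"],1),round(s["gripper_width"],3)))(r.get_state())
r.move_gripper(.75,60)
r.move_ptp(g+[0,0,.06],q)
r.servo_line(g,feed=.1);st("down")
pic=lambda:(r.get_image("wrist")[150:350,220:420,::-1],r.get_image("side")[200:300,150:300,::-1])
print("tcp px",proj("wrist",[r.get_state()["position"]]),proj("side",[r.get_state()["position"]]))
A=[pic()]
for w in(.5,.4):
    r.move_gripper(w);st(w);
    A.append(pic())
k=lambda a:cv2.resize(a,(266,266*a.shape[0]//a.shape[1]),interpolation=cv2.INTER_CUBIC)
cv2.imwrite("pics/v6.png",np.vstack([np.hstack([k(a[i]) for a in A]) for i in(0,1)]))
E
```

```text
down 12.86 [0.6118 0.2939 0.0203] [0.2 0.1 0.6] 0.752
tcp px [[317.53924752 248.86102299]] [[224.7688704  272.31998655]]
0.5 13.3 [0.6116 0.2938 0.0203] [ 1.  -0.4 -0.6] 0.502
0.4 13.65 [0.6115 0.2937 0.02  ] [ 0.3 -1.1  0. ] 0.4
```

View pics/v6.png

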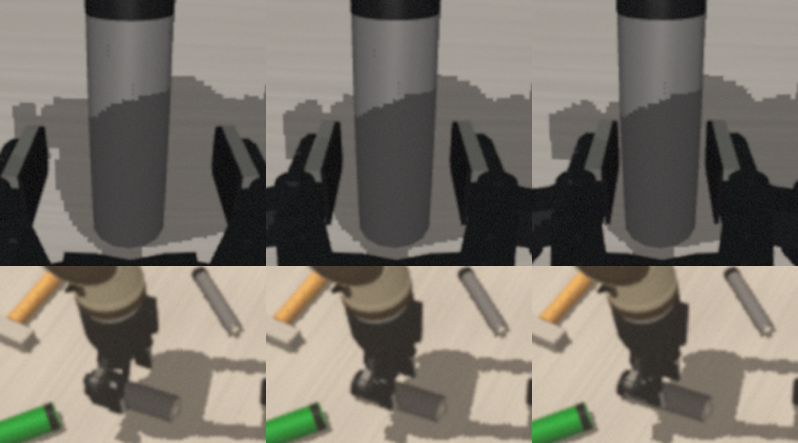

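Now the fingers straddle the stick's middle properly, at wrist crop (130,131), with a small gap at 0.4. Continue closing in small steps.

```bash
python3 - <<'E'
from h import *
st=lambda n:(lambda s:print(n,round(s["t"],2),np.round(s["position"],4),np.round(s["wrist_force"],1),round(s["gripper_width"],3)))(r.get_state())
for w in(.36,.33,.28):
    r.move_gripper(w,60);st(w)
im=r.get_image("wrist")[150:350,220:420,::-1]
cv2.imwrite("pics/v7.png",cv2.resize(im,(400,400)))
E
```

```text
0.36 13.97 [0.6115 0.2937 0.02  ] [0.6 0.3 0. ] 0.358
0.33 14.18 [0.6115 0.2937 0.02  ] [-0.6 -0.   1.1] 0.329
0.28 14.41 [0.6115 0.2939 0.0202] [-0.7 -0.1  0.5] 0.281
```

View pics/v7.png

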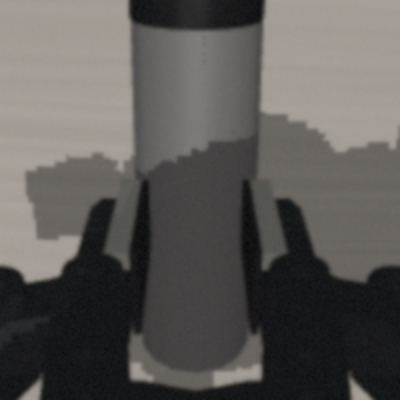

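```bash
python3 - <<'E'
from h import *
st=lambda n:(lambda s:print(n,round(s["t"],2),np.round(s["position"],4),np.round(s["wrist_force"],1),round(s["gripper_width"],3)))(r.get_state())
A=[]
for w in(.24,.20,.15):
    r.move_gripper(w,30);st(w)
    A.append(cv2.resize(r.get_image("wrist")[150:350,220:420,::-1],(266,266)))
    if abs(r.get_state()["gripper_width"]-w)>.015: break
cv2.imwrite("pics/v8.png",np.hstack(A))
E
```

```text
0.24 14.68 [0.6117 0.2939 0.021 ] [-2.9  0.1  5.5] 0.245
0.2 14.97 [0.6121 0.2941 0.0225] [-6.3 -2.1 12.2] 0.2
0.15 15.25 [0.613  0.2944 0.0238] [-5.7 -0.6 15.9] 0.153
```

View pics/v8.png

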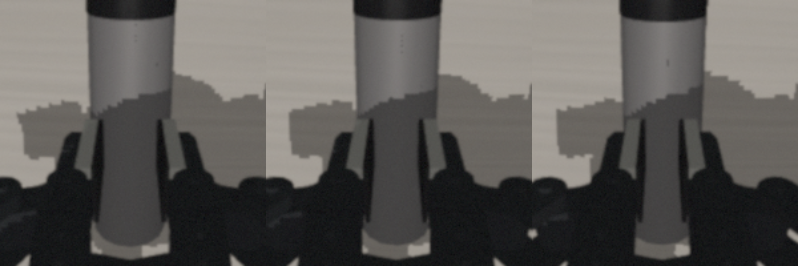

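The pads ride over the top of the stick. The fingertips seem to sit higher than the stated 19 mm ahead of the TCP. Check against the wrist-image geometry before regrasping.

```bash
python3 - <<'E'
from h import *
r.move_gripper(.6,60);r.servo_line([.6115,.2937,.05],feed=.15);r.dwell(.1)
s=r.get_state();print(s["t"],s["position"],s["wrist_force"],s["ee_rot"],s["gripper_width"])
T=rot(s["ee_rot"]);o=np.array(s["position"])
for w in (.6,.4):
  for z in(-.03,-.015,0,.019):
    print(w,z,[proj("wrist",[o+T@np.array([x,y,z])]).round(0)[0].tolist() for x in(.011,-.011) for y in(-.0425*w,.0425*w)])
im=r.get_image("wrist");cv2.imwrite("pics/w9.png",im[:,:,::-1])
g=im.max(2).astype(int)
for row in range(225,300,8): print(row,g[row,225:412:4].tolist())
E
```

```text
16.2 [0.61100279 0.29354819 0.04917865] [-0.53179553 -0.21945539  0.3437947 ] [ 1.37245639e-04  9.99724181e-01  2.34789391e-02 -5.31529972e-04] 0.599584926640309
0.6 -0.03 [[261.0, 258.0], [374.0, 258.0], [265.0, 297.0], [370.0, 297.0]]
0.6 -0.015 [[266.0, 243.0], [369.0, 243.0], [269.0, 280.0], [366.0, 280.0]]
0.6 0 [[270.0, 230.0], [365.0, 230.0], [273.0, 265.0], [362.0, 265.0]]
0.6 0.019 [[275.0, 217.0], [360.0, 217.0], [277.0, 250.0], [358.0, 250.0]]
0.4 -0.03 [[280.0, 259.0], [355.0, 259.0], [282.0, 298.0], [353.0, 297.0]]
0.4 -0.015 [[283.0, 243.0], [352.0, 243.0], [285.0, 280.0], [350.0, 280.0]]
0.4 0 [[286.0, 231.0], [349.0, 231.0], [288.0, 266.0], [348.0, 266.0]]
0.4 0.019 [[289.0, 217.0], [346.0, 217.0], [290.0, 250.0], [345.0, 250.0]]
225 [165, 166, 165, 165, 166, 124, 107, 106, 107, 106, 106, 108, 107, 105, 106, 106, 107, 106, 61, 66, 67, 66, 69, 70, 69, 67, 70, 68, 64, 62, 61, 104, 107, 106, 106, 107, 107, 106, 104, 104, 106, 105, 105, 105, 104, 105, 105]
233 [165, 168, 166, 166, 166, 126, 108, 107, 109, 107, 105, 105, 107, 104, 105, 107, 103, 102, 64, 65, 66, 69, 68, 69
[... 1093 characters left out ...]
65, 61, 94, 105, 104, 105, 105, 90, 16, 20, 19, 21, 82, 87, 86, 27, 26, 34, 106]
281 [51, 24, 28, 29, 69, 99, 85, 19, 16, 16, 19, 146, 161, 105, 103, 103, 103, 100, 70, 66, 66, 68, 70, 71, 70, 70, 69, 67, 63, 62, 95, 105, 107, 107, 106, 101, 22, 20, 25, 21, 65, 99, 74, 31, 23, 25, 28]
289 [42, 44, 34, 25, 22, 23, 35, 18, 19, 21, 60, 165, 165, 151, 107, 106, 106, 105, 72, 63, 65, 67, 68, 66, 67, 67, 70, 66, 63, 61, 102, 103, 106, 106, 106, 104, 63, 14, 18, 25, 31, 17, 25, 24, 24, 25, 30]
297 [23, 25, 28, 22, 20, 22, 20, 22, 20, 20, 142, 161, 161, 161, 151, 102, 106, 106, 102, 66, 68, 68, 69, 70, 69, 67, 67, 63, 60, 71, 105, 106, 106, 106, 105, 104, 102, 22, 17, 22, 22, 18, 21, 25, 24, 20, 28]
```

The pad tip corner shows at px (267,241), which puts the tips about 10 mm behind the nominal TCP. The contact heights agree, so the tool is about 28 mm shorter than stated. I regrasp with TCP z = -0.006, giving tips at about +4 mm, with a guarded descent.

```bash
python3 - <<'E'
from h import *
import pickle
g=np.array([.6115,.2937,.0]);q=down(.047)
st=lambda n:(lambda s:(print(n,round(s["t"],2),np.round(s["position"],4),np.round(s["wrist_force"],1),round(s["gripper_width"],3)),s)[1])(r.get_state())
for z in(.02,.005,-.003,-.006):
    r.servo_line([*g[:2],z],feed=.08);s=st(z)
    if s["wrist_force"][2]>6: break
r.move_gripper(0.0,80);s=st("grip")
if .3<s["gripper_width"]<.5:
    r.servo_line([*g[:2],.1],feed=.15);s=st("lift")
    pickle.dump((r.camera_params("wrist"),np.array(s["position"]),rot(s["ee_rot"])),open("P2.pkl","wb"))
    im=r.get_image("wrist");cv2.imwrite("pics/w10.png",im[:,:,::-1])
    v=im.max(2);print("col317",v[0:260:4,310].tolist())
E
```

```text
0.02 16.77 [0.611  0.2936 0.0191] [0.1 0.3 0.4] 0.599
0.005 17.11 [0.6107 0.2935 0.004 ] [ 1.1 -0.2  0.4] 0.602
-0.003 17.36 [ 0.6109  0.2936 -0.0038] [-0.7 -0.  -0.5] 0.604
-0.006 17.61 [ 0.6114  0.2937 -0.0061] [0.8 0.  0.1] 0.604
grip 17.92 [ 0.6119  0.2936 -0.0054] [-0.1 -1.4  4.2] 0.378
lift 18.77 [0.6103 0.2934 0.0983] [-0.2  1.2 -4.5] 0.369
col317 [162, 162, 163, 163, 163, 164, 164, 165, 163, 161, 160, 161, 162, 164, 164, 159, 162, 165, 162, 159, 160, 165, 164, 164, 163, 163, 163, 165, 165, 162, 165, 164, 165, 162, 147, 100, 100, 128, 113, 41, 39, 38, 36, 36, 33, 67, 117, 116, 116, 116, 115, 116, 115, 114, 115, 116, 116, 114, 115, 115, 118, 77, 70, 70, 69]
```

Gripped at width 0.37, with about 3 to 4 N of weight on the wrist. Check the in-hand position from the band's edges, then move over the cradle.

```bash
python3 - <<'E'
from h import *
import pickle
p,o,T=pickle.load(open("P2.pkl","rb"))
for x in(.055,.058,.061,.064,.067): print(x,[proj("wrist",[o+T@np.array([x,0,z])],p).round(1)[0].tolist() for z in(-.040,-.023,-.006)])
v=cv2.imread("pics/w10.png").max(2);print(v[136:190:2,310].tolist(),v[165,270:350:3].tolist(), v[210,270:350:3].tolist())
c=np.array([.4898,-.2349]);u=np.array([-.9891,.1470])
q=down(-.1475)
s=r.get_state();print(r.inverse_kinematics([.49,-.235,.2],q),r.inverse_kinematics([.49,-.235,.09],down(-.1475,.31)))
E
```

```text
0.055 [[317.6, 167.5], [317.6, 158.2], [317.5, 151.0]]
0.058 [[317.6, 159.5], [317.6, 151.2], [317.5, 144.8]]
0.061 [[317.6, 151.4], [317.6, 144.1], [317.5, 138.5]]
0.064 [[317.6, 143.2], [317.5, 137.0], [317.5, 132.1]]
0.067 [[317.6, 135.0], [317.5, 129.8], [317.5, 125.8]]
[147, 103, 100, 101, 100, 117, 128, 113, 113, 83, 41, 37, 39, 40, 38, 40, 36, 41, 36, 37, 33, 39, 67, 112, 117, 114, 116] [164, 164, 160, 28, 24, 26, 29, 26, 26, 27, 27, 32, 34, 38, 41, 47, 43, 40, 35, 34, 37, 29, 27, 24, 27, 26, 25] [107, 108, 107, 104, 85, 91, 96, 102, 104, 104, 109, 111, 114, 114, 115, 119, 118, 119, 120, 117, 114, 110, 106, 105, 104, 96, 94]
[-6.69650880e-01  9.50792270e-02  1.71234395e+00 -4.44089210e-16
  1.33416948e+00  1.04864545e+00] [-0.77763198  0.01747282  2.06256417  0.24751969  0.82374982  0.7936893 ]
```

The band edge at row ~154 fits the flat end at tool x ≈ +60 mm, untilted. Go over the cradle, tilt, lower and press the spring.

```bash
cat >> h.py <<'E'
C=np.array([.4898,-.2349]);U=np.array([-.9891,.1470])
def pose(xf,zf,th):  # flat-end centre at cradle x,z ; nub up by th -> TCP pos, quat
    q=down(-.1475,-th);F=np.array([*(C+U*xf),zf])
    return F-rot(q)@np.array([.0605,0,-.023]),q
def st(n):
    s=r.get_state();f=np.array(s["wrist_force"])
    print(n,round(s["t"],2),np.round(s["position"],4),"f along/lat/z",np.round([f[:2]@U,f[1]*.99+f[0]*.147,f[2]],1),round(s["gripper_width"],3));return s
E
python3 - <<'E'
from h import *
th=np.radians(18)
for a in((-.044,.12,th),(-.067,.043,th),(-.067,.042,0)): assert r.inverse_kinematics(*pose(*a)) is not None
r.move_ptp(*pose(-.044,.13,th));r.dwell(.1);st("above")
p,q=pose(-.044,.0435,th);r.servo_line(p,q,feed=.1);r.dwell(.1);s=st("low")
if abs(s["wrist_force"][2])<12:
    for x in(-.052,-.058,-.063,-.068):
        p,q=pose(x,.0435,th);r.servo_line(p,q,feed=.04);s=st(x)
    r.dwell(.2);st("hold")
im=np.hstack([cv2.resize(r.get_image("side")[60:200,260:440,::-1],(400,311)),cv2.resize(r.get_image("wrist")[50:330,160:480,::-1],(355,311))])
cv2.imwrite("pics/v11.png",im)
E
```

```text
above 20.89 [ 0.4698 -0.2311  0.1268] f along/lat/z [ 0.2  0.3 -3.5] 0.37
low 22.01 [ 0.47   -0.2323  0.0412] f along/lat/z [ 0.4  0.  -3.6] 0.371
-0.052 22.36 [ 0.4765 -0.233   0.0404] f along/lat/z [ 4.5  0.3 -1.3] 0.367
-0.058 22.66 [ 0.4817 -0.2337  0.0403] f along/lat/z [ 7.4 -1.2  0.5] 0.371
-0.063 22.93 [ 0.4861 -0.2344  0.0403] f along/lat/z [ 8.6 -0.9  0.1] 0.37
-0.068 23.21 [ 0.4905 -0.235   0.0403] f along/lat/z [10.8 -2.   1. ] 0.375
hold 23.41 [ 0.4904 -0.235   0.0403] f along/lat/z [10.8 -1.5  1.7] 0.37
```

View pics/v11.png

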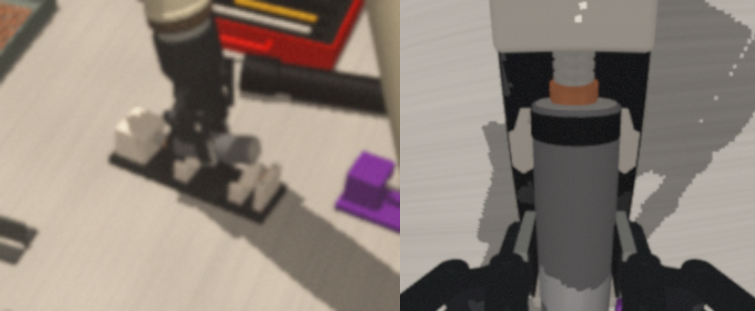

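The spring is compressed at about 10.8 N, roughly 17 mm, centred on the flat face at (575,95). The nub end is up at (240,150). Now tip down.

```bash
python3 - <<'E'
from h import *
ok=True
for d,z in((13,.043),(9,.0425),(6,.042),(3,.042),(0,.042)):
    p,q=pose(-.068,z,np.radians(d));r.servo_line(p,q,feed=.06);s=st(d)
    if s["wrist_force"][2]>25: ok=False;break
r.dwell(.2);st("tipped")
if ok:
    for x in(-.066,-.064,-.062):
        p,q=pose(x,.0415,0);r.servo_line(p,q,feed=.04);s=st(x)
        if np.array(s["wrist_force"])[:2]@U<1: break
E
```

```text
13 23.76 [ 0.4902 -0.2345  0.0339] f along/lat/z [10.2  0.7  1.6] 0.371
9 24.01 [ 0.4911 -0.2344  0.0287] f along/lat/z [11.2  0.9  1.4] 0.37
6 24.26 [ 0.4921 -0.2344  0.0248] f along/lat/z [10.1  1.7  0.8] 0.374
3 24.51 [ 0.4929 -0.2344  0.0213] f along/lat/z [10.9  1.3  1. ] 0.368
0 24.76 [ 0.4952 -0.2351  0.0187] f along/lat/z [7.9 0.9 0.3] 0.369
tipped 24.96 [ 0.4953 -0.2351  0.0187] f along/lat/z [9.6 1.3 2.4] 0.373
-0.066 25.21 [ 0.4942 -0.235   0.0186] f along/lat/z [5.5 2.5 2.2] 0.372
-0.064 25.46 [ 0.4923 -0.2347  0.0186] f along/lat/z [5.7 1.3 2.2] 0.37
-0.062 25.71 [ 0.4904 -0.2344  0.0186] f along/lat/z [5.1 2.6 1.8] 0.376
```

Tipped with no jam; the z force shows the saddles carrying the stick. Release, retreat and look.

```bash
python3 - <<'E'
from h import *
r.move_gripper(.75);r.dwell(.2);s=st("open")
p=np.array(s["position"]);r.servo_line([*p[:2],.15],feed=.15)
r.servo_line([*(p[:2]-[.07,-.01]),.2],feed=.2);r.dwell(.2);st("up")
pr=r.camera_params("wrist");im=r.get_image("wrist")[:,:,::-1];sd=r.get_image("side")[:,:,::-1];cv2.imwrite("pics/w12.png",im)
V=np.array([-.147,-.9891])
Wn=np.array([*(C+U*.061),.041]);L=lambda x,z:np.array([*(C+U*x),z])
print("px nub seat, flat seated top, wall top, mid",proj("wrist",[L(.061,.041),L(-.061,.058),L(.061,.05),L(0,.041)],pr).round(0).tolist())
cv2.imwrite("pics/v12.png",np.hstack([cv2.resize(im[0:300,200:440],(400,500)),cv2.resize(sd[80:180,290:410],(400,333)) if 0 else cv2.copyMakeBorder(cv2.resize(sd[80:180,290:410],(400,333)),0,167,0,0,0)]))
E
```

```text
open 26.32 [ 0.4914 -0.2352  0.0186] f along/lat/z [0.3 0.2 0.7] 0.749
up 28.13 [ 0.4215 -0.2249  0.1989] f along/lat/z [1.2 0.1 0.6] 0.755
px nub seat, flat seated top, wall top, mid [[318.0, 168.0], [318.0, 44.0], [318.0, 170.0], [318.0, 108.0]]
```

View pics/v12.png

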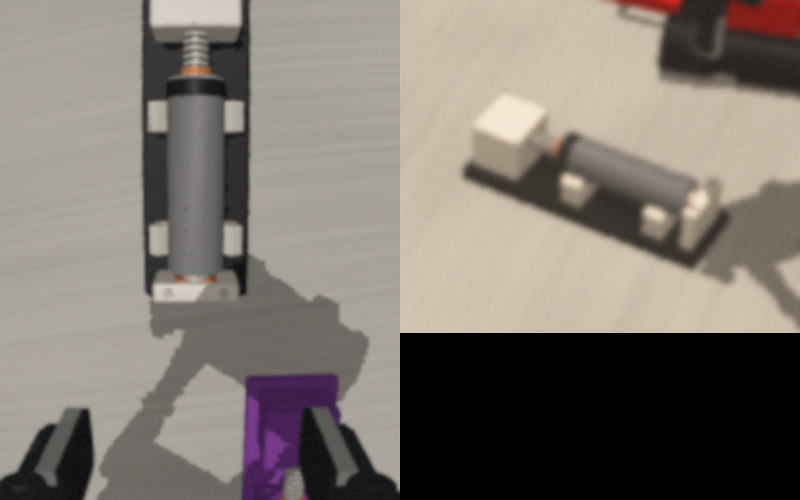

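The stick lies level in both saddles. Its nub is against the fixed contact at (195,278), and the spring contact presses the flat end at (195,72). The gripper is clear, so I hand in.

```bash
python3 - <<'E'
from h import *
print(r.close_job(), r.get_state()["t"])
E
```

```text
the job is handed in; nothing more can be done
the job is handed in; nothing more can be done
```

The stick is in the cradle and the job is handed in. By my last checks it is fully home, but `close_job` gives no verdict.

- **Insertion:** I pressed the flat end against the spring with the nub about 18° up. The wrist read about 10.8 N, which is roughly 17 mm of travel. I then tipped the nub down in front of the fixed contact without a jam, eased it forward and let go.
- **First grasp failed:** The pads closed over the top of the stick, which did not move. The real fingertips sit about 10 mm behind the nominal TCP, not 19 mm ahead as stated. The wrist picture and the contact forces both showed this, so I gripped about 28 mm lower and the second grasp held.
- **Last checks:** The last two pictures show the stick level in both saddles, its nub at the fixed contact and the spring held in. The gripper is open and well clear, and the wrist force is about zero. The clock was at about 28 s of 40. I judged the final seating from the pictures and did not measure it in millimetres.

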